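Shut down and clear the tool dryer on a watchmaker's bench

ROBOT

A 7-joint arm with a two-finger parallel gripper is mounted at the origin on the work surface. World frame = base frame: x ahead of the robot, y to its left, z up, the work surface at z = 0. Lengths are in m, angles in degrees, forces in N, time in s.
With the tool pointing down it reaches from about 0.425 to 0.875 m from the base axis. Payload 4.7 kg.
Tool frame: the origin (TCP) lies on the centre line of the jaws, within the pads' length; the fingertips stand 19 mm ahead of it and the grasp point (between the pads) is the TCP; z points along the fingers, y is the line along which they close (so a half turn about z gives the same grasp; the last joint's range is limited). The gripper opens to 87 mm and grips with 3 to 60 N. Pads are 19 mm wide; open, the fingers measure 117 mm over their backs; the gripper's body (75 mm by 190 mm) begins 51 mm behind the grasp point.
Start: joints at [-72.875, 18.392, -4.016, 83.108, 1.295, 78.541, -3.26], TCP at [0.183, 0.624, 0.242] pointing down, gripper open.
Joint ranges: [-163.93, 163.93], [-17.29, 119.83], [-79.2, 71.16], [3.27, 140.29], [-89.18, 269.18], [5.43, 117.66], [-154.24, 154.24]. Speed limits (degrees/s): [147.25, 147.25, 180, 180, 180, 180, 180].

INTERFACE

Orientations are given as [roll, pitch, yaw] about the fixed x, y, z axes, in that order (R = Rz(yaw) Ry(pitch) Rx(roll)).
In Python, from cell import env, imaging gives the robot as it stands.
- The arm moves only by the shell command python3 -m crank 'ROWS' [OPENING] [FORCE]. ROWS is JSON, a list of rows, each an object of numbers: "x", "y", "z": the shift along the tool's x, y, z in m; "turn": the turn about the tool's z in rad. In form: [{"x": .., "y": .., "z": .., "turn": ..}, ...]. A call has 1 to 12 rows; each row is the pose to reach, as a shift and turn from the pose commanded when the call began, along the tool's axes at that moment; what a row does not reach only later rows make up. A row lasts 1/8 s, in which the tool goes at most 62.5 mm and 10.7 degrees, less where a joint would pass 70% of its speed; a pose out of reach is approached as far as the arm can. A call with a gripper value outside its range is refused whole. OPENING is the finger opening in m, from 0 to 0.087, set as the call begins (- or left out, the last holds). The fingers move at their own pace and stop on an object; FORCE is the grip in N (left out, the last holds). Time passes only in rows, so rows that repeat a pose let the fingers close. It gives the time, the measured TCP pose, the force, the opening and the grip force at its end, in the units of the state.
- env.get_obs(): the state, without advancing time (a new reading comes with each control period).
- imaging.read_camera(name): name is "scene" or "top" or "wrist"; returns the picture (400x640x3 uint8, red, green, blue); there is no depth.
- imaging.get_calibration(name): a dict with "camera_matrix" (3x3 intrinsics, pixels), "position" and "attitude" of the camera in the world. Camera axes: x right, y up, looking along -z (the intrinsics and any distortion apply to the point x, -y, -z); pixel columns grow to the right and rows downward; lengths in m; the calibration is good to about 2 mm. A picture is of the moment at which its call begins: read the wrist's pose just before it. get_calibration takes no time and is no camera call; for the wrist camera it gives the pose at the moment of the call.
- env.sign_off(): hands the job in; it is judged then, once.
The state is a dict: "time_s": time; "qpos": joint angles; "joint_velocities": joint speeds; "effort": joint torques, N m; "tool_pos": TCP position; "tool_rot": TCP orientation; "force": force on the tool from outside, world axes, zero at the start; "wrist_torque": the same for the moment, N m; "grip_width": finger opening in m; "grasp_force": force on a finger pad.
Only numpy, scipy, OpenCV 4.12 (cv2) and the standard library are available. Lean on these libraries where they do the work, as an engineer would, in place of code of your own. Each camera call takes 0.05 s, during which the arm holds its last target. There are 200 camera calls.

TASK

Take the long screwdriver out of the tool dryer safely: first press the black mushroom stop down until it latches, then pull the long screwdriver up out of the dryer's well and lower it, blade first and without dropping it, into the wide pot so that it stands in there with the pot upright. Then shut the dryer's flap flat over the empty well, and only after that turn the mushroom knob clockwise to reset it, so that it springs fully up again. Leave everything else on the bench where it is.

Things in the scene. Friction and masses are not known exactly. Their poses are not given: they have to be found in the camera images.
- stop: Stop station: a square aluminium box 84 x 84 mm and 60 mm high, fixed to the bench, carrying one black ribbed mushroom knob on its top centre. Origin: centre of its underside; z up. The stop, the dryer and the pot swap places from start to start.
- stop_top (a point): Centre of the top face of the black round mushroom knob: 56 mm across, 25 mm tall, its straight grippable rim 6 to 21 mm below this point, on a 22 mm steel stem; axis vertical. Up, the point is 107 mm above the bench and the knob's underside 22 mm above the box; latched, 95 mm and 10 mm. The point turns with the knob.
- stop_press (a joint): How far the knob is pushed down, m: 0 fully up (spring), 0.012 latched, 0.0145 bottom of travel. Pushing it past 0.0125, at the centre of its top, latches it and takes up to 8 to 9 N; let go before that it springs up. Once latched it cannot be pulled up; only turning frees it.
- stop_twist (a joint): Turn of the knob, rad, clockwise from above is positive: 0 at rest, end stop 1.25. When latched, a turn of more than about 0.75 (1.0 to 1.1 to be sure; about 0.06 N m) frees it; let go, the knob springs up by itself and turns back to 0 in 1 to 2 s.
- dryer: White block 120 x 120 mm, 110 mm high, fixed. Origin: centre of its underside; z up; vent slots on its -x face. Central vertical well, 28 mm square, 16 mm square below z = 60 mm, floor at z = 10 mm. The flap's hinge lies along y at x = +40, z = 110 mm: open, it stands on the +x side of the well. Gripping the screwdriver with fingers closing along the dryer's y keeps clear of it.
- flap (a joint): Opening angle of the flap, rad: 0 shut flat on the dryer's top, 1.57 upright, at most 1.9 (leaning to the dryer's +x). Starts at 1.57 to 1.85. A stiff hinge keeps it wherever it is left: push it (about 1 N at its edge) the whole way down until it lies flat.
- flap_edge (a point): Middle of the flap's free edge, 71 mm from the hinge. The flap is a steel plate 75 mm long from hinge to edge, 60 mm wide, 6 mm thick (shut: 111 to 117 mm above the bench), with an 8 mm bar along its free edge on the outer face (top at 122 mm when shut). When open, push it from its far (+x) side.
- driver: Long screwdriver, 190 mm, standing blade down in the dryer's well. Origin: tip of the blade; z towards the handle. Steel blade 85 mm long, 9 mm thick; dark wood handle 105 mm long, 22 mm thick, round (at the start 95 to 200 mm above the bench). About 85 g, centre of mass 85 mm above the tip. Lift it 105 mm to clear the dryer.
- driver_grip (a point): A good place to grip the long screwdriver: on its axis, 155 mm above the tip of the blade.
- pot: Wide round dark steel pot, 92 mm across the rim, 110 mm tall, wall 4 mm, about 0.6 kg, loose on the bench. Origin: centre of its underside; z up. A screwdriver let go in it leans on its rim.
- loupe: Bystander: black eye loupe, 40 mm wide, 44 mm tall, upright. Origin at its underside.
- jar: Bystander: small glass jar, 40 mm wide, 60 mm tall. Origin at its underside.
- tweezers: Bystander: steel tweezers lying flat, 150 mm long along x. Origin at their middle.
- oil_stand: Bystander: white stand 120 x 160 mm with five capped oil cups, 46 mm tall. Origin at its underside.
- parts_box: Bystander: clear open parts box 100 x 160 x 45 mm. Origin at its underside.
- narrow_cup: Bystander: narrow aluminium cup, 52 mm across, 75 mm tall (not the wide pot). Origin at its underside.
- wood_block: Bystander: wooden block 60 x 150 x 30 mm with three small upright tools, 100 mm tall in all. Origin at its underside.
- small_driver: Bystander: short screwdriver, 120 mm, lying on the bench. Origin at its middle.
Mind the look-alikes: they are no part of the job. What is shaped like the pot but red is not meant.

How it is judged:
By the outcome, as a careful person would: the job done as asked, in the order asked, and still so for the second after the job is handed in, with the robot touching nothing.
It also fails if it takes over 69 s, if anything falls off the work surface, if the arm or the gripper's body presses on something with over 40 N, if the wrist force passes 120 N, or if a joint passes its speed limit or range.

## Working session

There is one attempt and no reset: what is moved stays moved. The work goes in short steps, Python scripts to look and compute and a shell command to move; the robot and the scene stay as the last step left them, time stands still between calls to the robot, and variables do not carry over. Pictures are saved under pics/ and viewed, at most 10 in all, crops included, and the job is handed in when it is done.

```bash
ls; mkdir -p pics; python3 - <<'E'
from cell import env, imaging
import cv2
for n in ("scene","top"):
    im=imaging.read_camera(n); cv2.imwrite(f"pics/{n}0.png",im[:,:,::-1])
    print(n,imaging.get_calibration(n))
o=env.get_obs();print(o)
print(imaging.get_calibration("wrist"))
E
```

```text
pics
scene {'camera_matrix': array([[490.0135294 ,   0.        , 330.9572459 ],
       [  0.        , 490.0135294 , 203.72615587],
       [  0.        ,   0.        ,   1.        ]]), 'position': array([ 1.17051524, -0.50099001,  0.97393407]), 'attitude': array([43.30399673,  0.68603039, 48.20874192])}
top {'camera_matrix': array([[461.06684254,   0.        , 322.13061388],
       [  0.        , 461.06684254, 192.49866478],
       [  0.        ,   0.        ,   1.        ]]), 'position': array([0.51112153, 0.00929771, 1.2032992 ]), 'attitude': array([  2.615696  ,   0.4029364 , -90.53712264])}
{'time_s': 0.1, 'qpos': array([-72.87363631,  18.43585192,  -4.01497284,  83.16858082,
         1.29461819,  78.53966591,  -3.25828263]), 'joint_velocities': array([ 0.03545855, -0.14883607,  0.02381766, -0.21711648,  0.02829885,
        0.04179813,  0.03924936]), 'effort': array([-4.64417353e-04, -4.92566729e+01, -4.06073034e-01, -3.13399673e+01,
       -6.41439389e-02,  3.94294644e-02,  6.91258856e-05]), 'tool_pos': array([0.18255435, 0.62335767, 0.24055312]), 'tool_rot': array([-1.79901109e+02,  5.21429909e-03,  1.63684361e+02]), 'force': array([-0.27110498,  0.10232916,  1.23954039]), 'wrist_torque': array([0.003497  , 0.01639929, 0.01972319]), 'grasp_force': 0.0, 'grip_width': 0.08710494641104781}
{'camera_matrix': array([[347.41084515,   0.        , 316.90894639],
       [  0.        , 347.41084515, 204.00272683],
       [  0.        ,   0.        ,   1.        ]]), 'position': array([0.11095546, 0.64362833, 0.38360272]), 'attitude': array([-15.65821128,   0.11759151,  73.70161592])}
```

View pics/scene0.png

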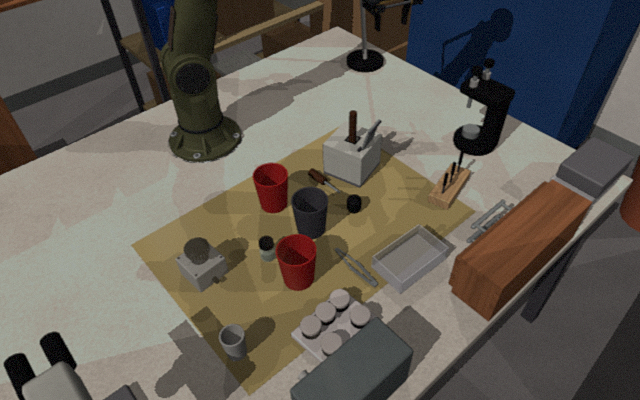

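View pics/top0.png

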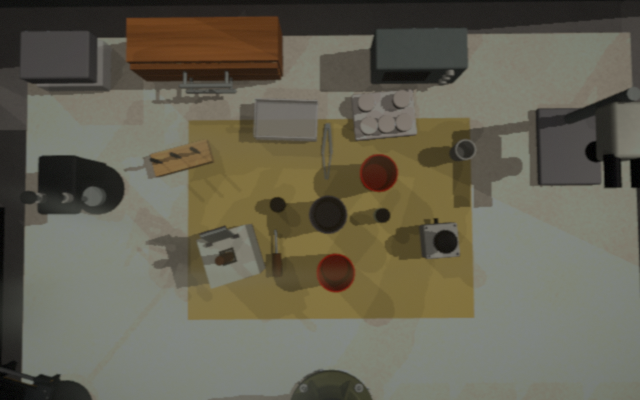

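Scene picture: the dryer with its dark handle is at (352,150), with the handle top at about (352,113) and the flap at (370,135). The stop is at (200,258) with its knob at (197,250). The dark pot is at (310,212).
Top picture: dryer (230,255), pot rim (328,214), stop knob (445,242).

Look-alikes:
- **Pot:** red pots in top at (379,173) and (336,272), and the narrow cup at (465,149).
- **Screwdriver:** the short driver at (277,255) and the wood-block tools at (180,157).
- **Knob:** the loupe (278,205) and the jar (382,215), both dark and round.

My choice is the dark wide pot, the handle in the white dryer and the knob on the square box. I'll check all three in one close crop.

```bash
python3 - <<'E'
import cv2, numpy as np
s=cv2.imread("pics/scene0.png");t=cv2.imread("pics/top0.png")
def c(im,u,v,w,h,k): return cv2.convertScaleAbs(cv2.resize(im[v:v+h,u:u+w],None,fx=k,fy=k,interpolation=cv2.INTER_CUBIC),alpha=1.6,beta=15)
a=np.hstack([c(t,190,215,80,75,5),c(s,310,100,80,75,5)])
b=np.hstack([c(t,415,215,50,45,5),c(s,170,228,60,45,5),c(s,285,180,50,45,5)])
b=np.hstack([b,np.zeros((b.shape[0],800-b.shape[1],3),np.uint8)])
cv2.imwrite("pics/crop1.png",np.vstack([a,b]))
E
```

```text
(no output)
```

View pics/crop1.png

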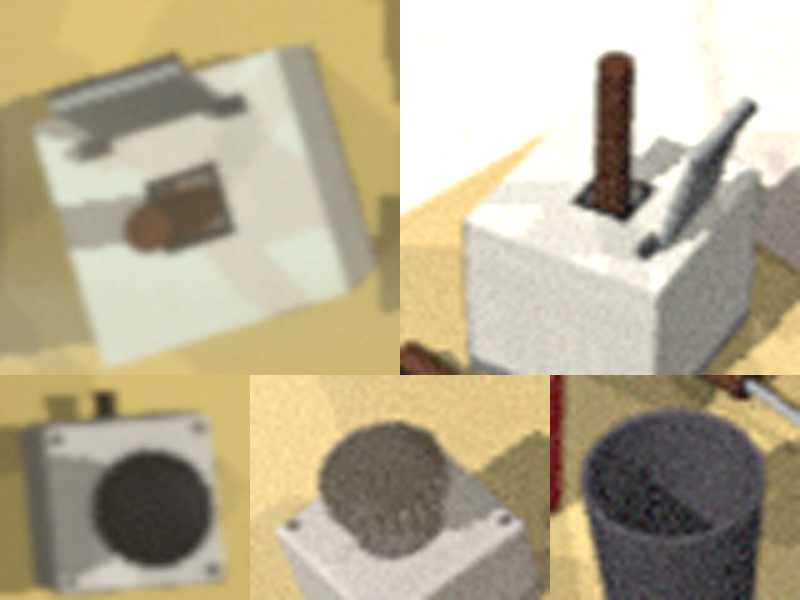

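```bash
cat > h.py <<'E'
import numpy as np, cv2
from scipy.spatial.transform import Rotation as Ro
from cell import env, imaging
def ray(cal,uv):
    K=cal["camera_matrix"]; d=np.linalg.inv(K)@[uv[0],uv[1],1]
    d=Ro.from_euler("xyz",cal["attitude"],degrees=True).as_matrix()@(d*[1,-1,-1])
    return np.array(cal["position"]),d/np.linalg.norm(d)
def tri(rs):
    A=b=0
    for p,d in rs:
        P=np.eye(3)-np.outer(d,d);A=A+P;b=b+P@p
    x=np.linalg.solve(A,b)
    return x.round(4),[round(1e3*np.linalg.norm((np.eye(3)-np.outer(d,d))@(x-p)),1) for p,d in rs]
def onz(r,z): return (r[0]+r[1]*(z-r[0][2])/r[1][2]).round(4)
def proj(cal,X):
    R=Ro.from_euler("xyz",cal["attitude"],degrees=True).as_matrix()
    q=(R.T@(np.array(X)-cal["position"]))*[1,-1,-1]; q=cal["camera_matrix"]@q; return (q[:2]/q[2]).round(1)
def st():
    o=env.get_obs();return o
def go(X,yaw=None):
    """tool-axis shift and turn (rad) from the present pose to world X, tool yaw deg (mod 180)"""
    o=st();R=Ro.from_euler("xyz",o["tool_rot"],degrees=True).as_matrix()
    s=R.T@(np.array(X)-o["tool_pos"]); t=0
    if yaw is not None: t=-np.radians((yaw-o["tool_rot"][2]+90)%180-90)
    print("shift",s.round(4),"turn",round(t,3),"q7",o["qpos"][6].round(1),"t",o["time_s"])
E
python3 - <<'E'
from h import *
T,S=imaging.get_calibration("top"),imaging.get_calibration("scene")
for n,a,b in (("handle top",(220,260.4),(353,112)),("knob",(445.4,241.4),(196.6,246.4)),("pot rim",(328,214),(309.6,201))):
    print(n,tri([ray(T,a),ray(S,b)]))
c=[onz(ray(T,(190+u/5,215+v/5)),.11) for u,v in ((40,125),(275,60),(348,292),(105,365),(190,207),(90,150),(230,105))]
print(np.array(c)); print("corner mean",np.mean(c[:4],0))
w=onz(ray(T,(220,260.4)),.2);print("handle at .2",w)
for n,u,v,z in(("red1",379,173,.11),("red2",336,272,.11),("loupe",278,205,.044),("jar",382,215,.06),("cup",465,149,.075)): print(n,onz(ray(T,(u,v)),z))
b=[onz(ray(T,(415+u/5,215+(v-375)/5)),.06) for u,v in ((42,428),(210,412),(222,578),(55,590))];print(np.array(b),np.mean(b,0))
E
```

```text
handle top (array([0.4129, 0.2394, 0.2016]), [np.float64(1.5), np.float64(1.5)])
knob (array([ 0.4427, -0.2749,  0.1006]), [np.float64(0.6), np.float64(0.6)])
pot rim (array([0.5105, 0.0037, 0.1053]), [np.float64(0.8), np.float64(0.8)])
[[0.4514 0.3114 0.11  ]
 [0.4811 0.2    0.11  ]
 [0.3717 0.1657 0.11  ]
 [0.3385 0.2804 0.11  ]
 [0.4122 0.2403 0.11  ]
 [0.4394 0.2877 0.11  ]
 [0.4601 0.2213 0.11  ]]
corner mean [0.410675 0.239375 0.11    ]
handle at .2 [0.4119 0.2386 0.2   ]
red1 [ 0.6062 -0.1191  0.11  ]
red2 [ 0.3734 -0.0144  0.11  ]
loupe [0.5338 0.1283 0.044 ]
jar [ 0.5063 -0.1308  0.06  ]
cup [ 0.6662 -0.335   0.075 ]
[[ 0.4791 -0.2326  0.06  ]
 [ 0.4863 -0.3156  0.06  ]
 [ 0.4047 -0.3196  0.06  ]
 [ 0.3995 -0.2374  0.06  ]] [ 0.4424 -0.2763  0.06  ]
```

The crop confirms all three: the long wood handle in the white dryer's well (flap on world +x side, dryer yaw about 16°), the black knob on the square box, and the dark wide pot. Positions: knob (0.4425,-0.2755), driver (0.412,0.239), pot (0.5105,0.0037). The heights agree with the text to about 6 mm.

```bash
python3 - <<'E'
from h import *
for X in ([.46,.35,.30],[.53,.1,.3],[.4425,-.2755,.2],[.4425,-.2755,.135]): go(X,100)
E
```

```text
shift [-0.3431 -0.1845 -0.0591] turn 1.112 q7 -3.3 t 0.1
shift [-0.4805 -0.4048 -0.0587] turn 1.112 q7 -3.3 t 0.1
shift [-0.502  -0.7896  0.042 ] turn 1.112 q7 -3.3 t 0.1
shift [-0.502  -0.7894  0.107 ] turn 1.112 q7 -3.3 t 0.1
```

```bash
python3 -m crank '[{"x":-0.34,"y":-0.185,"z":-0.06,"turn":0.3},{"x":-0.34,"y":-0.185,"z":-0.06,"turn":0.4},{"x":-0.34,"y":-0.185,"z":-0.06,"turn":0.5},{"x":-0.34,"y":-0.185,"z":-0.06,"turn":0.6},{"x":-0.34,"y":-0.185,"z":-0.06,"turn":0.7},{"x":-0.34,"y":-0.185,"z":-0.06,"turn":0.8},{"x":-0.48,"y":-0.405,"z":-0.06,"turn":0.9},{"x":-0.48,"y":-0.405,"z":-0.06,"turn":1.0},{"x":-0.48,"y":-0.405,"z":-0.06,"turn":1.1},{"x":-0.48,"y":-0.405,"z":-0.06,"turn":1.1},{"x":-0.48,"y":-0.405,"z":-0.06,"turn":1.1},{"x":-0.48,"y":-0.405,"z":-0.06,"turn":1.1}]' 0 10
python3 - <<'E'
from h import *
for X in ([.4425,-.2755,.2],[.4425,-.2755,.135]): go(X,100)
E
```

```text
time_s: 1.6
tool_pos: [0.5299, 0.0975, 0.3014]
tool_rot: [-180.0, 0.0, 100.4]
force: [1.0, 1.2, 0.7]
grip_width: 0.0002
grasp_force: 0.0
shift [-0.3512 -0.153   0.1016] turn 0.006 q7 -1.5 t 1.6
shift [-0.3512 -0.153   0.1666] turn 0.006 q7 -1.5 t 1.6
```

```bash
python3 -m crank '[{"x":-0.351,"y":-0.153,"z":0},{"x":-0.351,"y":-0.153,"z":0},{"x":-0.351,"y":-0.153,"z":0},{"x":-0.351,"y":-0.153,"z":0},{"x":-0.351,"y":-0.153,"z":0.06},{"x":-0.351,"y":-0.153,"z":0.1},{"x":-0.351,"y":-0.153,"z":0.1},{"x":-0.351,"y":-0.153,"z":0.1},{"x":-0.351,"y":-0.153,"z":0.1}]'
python3 - <<'E'
from h import *
print(st()["qpos"][6])
C=imaging.get_calibration("wrist");im=imaging.read_camera("wrist")
cv2.imwrite("pics/w1.png",im[:,:,::-1])
import pickle;pickle.dump(C,open("w1.pkl","wb"))
print(proj(C,[.4425,-.2755,.107]),C["position"]);go([.4425,-.2755,.128])
E
```

```text
-1.5032307107230103
[196.7 454.8] [0.51584303 0.16951932 0.44443949]
shift [-0.3534 -0.1542  0.1732] turn 0 q7 -1.5 t 1.65invalid input
```

View pics/w1.png

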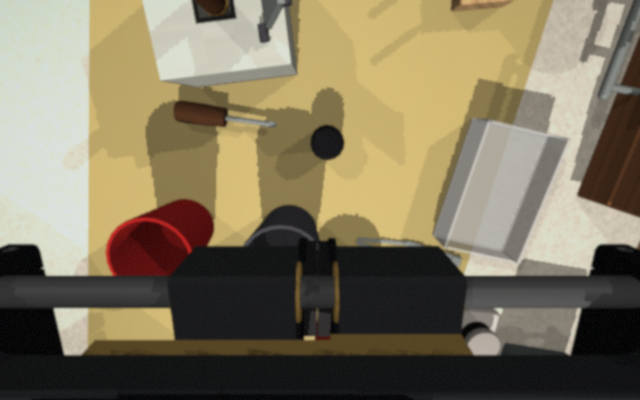

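The move was refused, because every row needs all four keys. The wrist picture is from the old place: dryer at (220,40), loupe at (327,142), the fingers at (318,290) hiding what lies under them.

```bash
python3 -m crank '[{"x":-0.353,"y":-0.154,"z":0,"turn":0},{"x":-0.353,"y":-0.154,"z":0,"turn":0},{"x":-0.353,"y":-0.154,"z":0,"turn":0},{"x":-0.353,"y":-0.154,"z":0,"turn":0},{"x":-0.353,"y":-0.154,"z":0.06,"turn":0},{"x":-0.353,"y":-0.154,"z":0.12,"turn":0},{"x":-0.353,"y":-0.154,"z":0.14,"turn":0},{"x":-0.353,"y":-0.154,"z":0.155,"turn":0},{"x":-0.353,"y":-0.154,"z":0.155,"turn":0},{"x":-0.353,"y":-0.154,"z":0.155,"turn":0}]'
python3 - <<'E'
from h import *
print(st()["qpos"][6])
im=imaging.read_camera("scene");T=imaging.read_camera("top")
k=lambda a,u,v,w,h:cv2.resize(a[v:v+h,u:u+w,::-1],(400,400),interpolation=cv2.INTER_CUBIC)
cv2.imwrite("pics/s2.png",np.hstack([k(im,150,190,90,90),k(T,400,195,90,90)]))
go([.4425,-.2755,.126])
E
```

```text
time_s: 2.9
tool_pos: [0.4451, -0.2738, 0.1476]
tool_rot: [179.9, 0.0, 100.8]
force: [0.7, 0.1, 0.5]
grip_width: 0.0004
grasp_force: 0.0
46.269892697166625
shift [-0.0007 -0.003   0.0221] turn 0 q7 46.3 t 3.0
```

View pics/s2.png

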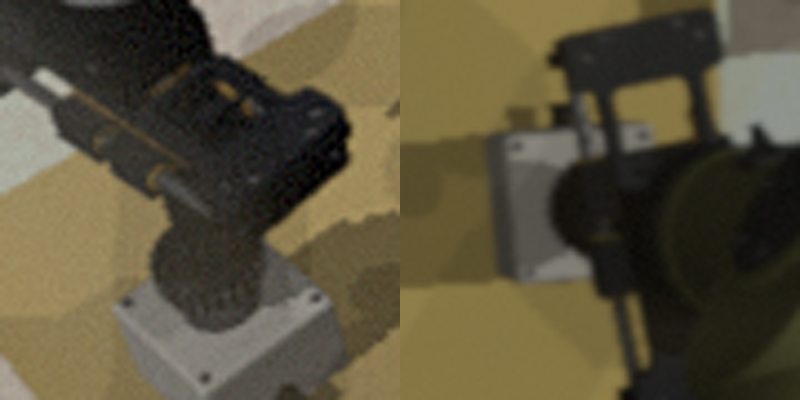

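The crops show the gripper standing directly over the black knob: left panel knob at (210,270), right panel knob at (590,205). The lateral error is under 3 mm, so I press.

```bash
python3 -m crank '[{"x":-0.001,"y":-0.003,"z":0.015,"turn":0},{"x":-0.001,"y":-0.003,"z":0.022,"turn":0},{"x":-0.001,"y":-0.003,"z":0.029,"turn":0},{"x":-0.001,"y":-0.003,"z":0.033,"turn":0},{"x":-0.001,"y":-0.003,"z":0.036,"turn":0},{"x":-0.001,"y":-0.003,"z":0.036,"turn":0},{"x":-0.001,"y":-0.003,"z":0.036,"turn":0}]'
```

```text
time_s: 3.88
tool_pos: [0.441, -0.2767, 0.1118]
tool_rot: [180.0, -0.1, 100.6]
force: [-3.8, 2.3, 12.8]
grip_width: 0.0005
grasp_force: 6.5
```

```bash
python3 -m crank '[{"x":0,"y":0,"z":-0.06,"turn":0},{"x":0,"y":0,"z":-0.12,"turn":-0.15},{"x":0,"y":0,"z":-0.18,"turn":-0.3},{"x":0.26,"y":0.12,"z":-0.19,"turn":-0.45},{"x":0.26,"y":0.12,"z":-0.19,"turn":-0.6},{"x":0.26,"y":0.12,"z":-0.19,"turn":-0.75},{"x":0.26,"y":0.12,"z":-0.19,"turn":-0.9},{"x":0.26,"y":0.12,"z":-0.19,"turn":-1.05},{"x":0.26,"y":0.12,"z":-0.19,"turn":-1.2},{"x":0.26,"y":0.12,"z":-0.19,"turn":-1.35},{"x":0.26,"y":0.12,"z":-0.19,"turn":-1.5},{"x":0.26,"y":0.12,"z":-0.19,"turn":-1.67}]' 0.06
python3 - <<'E'
from h import *
im=imaging.read_camera("scene")[:,:,::-1];old=cv2.imread("pics/scene0.png")
k=lambda a:cv2.convertScaleAbs(cv2.resize(a[225:295,165:235],(400,400),interpolation=cv2.INTER_CUBIC),alpha=1.6,beta=15)
cv2.imwrite("pics/s3.png",np.hstack([k(old),k(im)]))
print(st()["qpos"].round(0));go([.4122,.2393,.29],16.3)
E
```

```text
time_s: 5.38
tool_pos: [0.5104, 0.0011, 0.2999]
tool_rot: [180.0, -0.0, -163.3]
force: [-0.6, 0.5, 0.4]
grip_width: 0.0598
grasp_force: 0.0
[-36.  -1.  33.  98.   1.  82. 104.]
shift [0.0245 0.2565 0.01  ] turn 0.011 q7 103.6 t 5.425
```

View pics/s3.png

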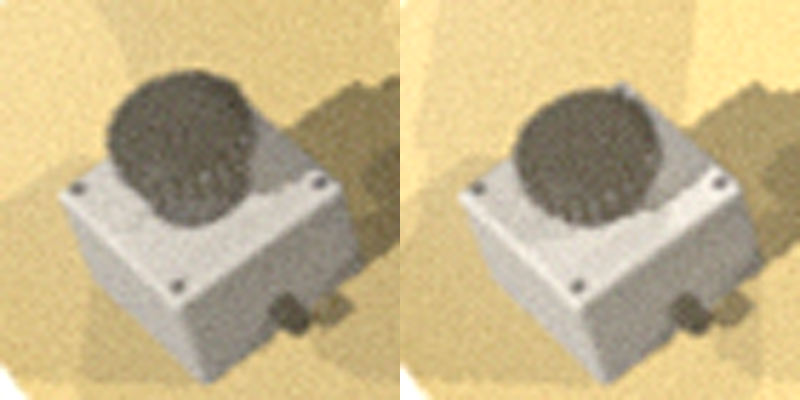

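The knob's top edge moved from (190,70) in the left crop to (590,90) in the right, so it is down and stays down: it is latched. Now to the driver.

```bash
python3 -m crank '[{"x":0.024,"y":0.256,"z":0.01,"turn":0.01},{"x":0.024,"y":0.256,"z":0.01,"turn":0.01},{"x":0.024,"y":0.256,"z":0.01,"turn":0.01},{"x":0.024,"y":0.256,"z":0.01,"turn":0.01},{"x":0.024,"y":0.256,"z":0.01,"turn":0.01},{"x":0.024,"y":0.256,"z":0.01,"turn":0.01},{"x":0.024,"y":0.256,"z":0.01,"turn":0.01}]'
python3 - <<'E'
from h import *
C=imaging.get_calibration("wrist");im=imaging.read_camera("wrist");S=imaging.get_calibration("scene")
cv2.imwrite("pics/w2.png",im[:,:,::-1])
print(proj(C,[.4122,.2393,.2]),proj(C,[.4122,.2393,.11]),C["position"]);go([.4122,.2393,.165],16.3)
import pickle;pickle.dump(C,open("w2.pkl","wb"))
E
```

```text
time_s: 6.3
tool_pos: [0.4164, 0.2382, 0.2905]
tool_rot: [-180.0, 0.0, -164.4]
force: [-0.6, -0.1, -0.3]
grip_width: 0.0597
grasp_force: 0.0
[320.8 211.7] [319.8 184.1] [0.34449229 0.21776991 0.43356257]
shift [0.0038 0.0021 0.1256] turn -0.013 q7 71.5 t 6.35
```

View pics/w2.png

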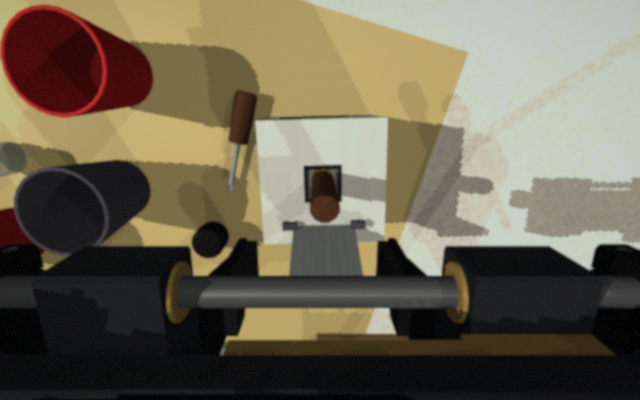

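Wrist view: the handle top is at (324,208) and the well centre at (323,183), within 4 px of prediction. The dryer edges are square with the fingers, and the flap (325,250) is clear of both.

```bash
python3 - <<'E'
from h import *
import pickle;C=pickle.load(open("w2.pkl","rb"))
T,S=imaging.get_calibration("top"),imaging.get_calibration("scene")
print(tri([ray(C,(324,208)),ray(T,(220,260.4)),ray(S,(353,112))]),onz(ray(C,(324,208)),.2),onz(ray(C,(323,183)),.11))
X=tri([ray(C,(324,208)),ray(T,(220,260.4)),ray(S,(353,112))])[0]
go([X[0],X[1],.165],16.3)
# dryer top front edge corners and pot rim
a,b=onz(ray(C,(256,121)),.11),onz(ray(C,(387,117)),.11);d=b-a;print("edge yaw",np.degrees(np.arctan2(d[1],d[0])))
E
```

```text
(array([0.411 , 0.2409, 0.1987]), [np.float64(1.6), np.float64(2.0), np.float64(2.1)]) [0.409  0.2408 0.2   ] [0.4103 0.2419 0.11  ]
shift [0.0046 0.004  0.1256] turn -0.013 q7 71.5 t 6.35
edge yaw 107.27329392145201
```

```bash
python3 -m crank '[{"x":0.005,"y":0.004,"z":0.03,"turn":-0.02},{"x":0.005,"y":0.004,"z":0.06,"turn":-0.02},{"x":0.005,"y":0.004,"z":0.09,"turn":-0.02},{"x":0.005,"y":0.004,"z":0.115,"turn":-0.02},{"x":0.005,"y":0.004,"z":0.125,"turn":-0.02},{"x":0.005,"y":0.004,"z":0.125,"turn":-0.02}]' 0.06 && python3 -m crank '[{"x":0,"y":0,"z":0,"turn":0},{"x":0,"y":0,"z":0,"turn":0},{"x":0,"y":0,"z":0,"turn":0},{"x":0,"y":0,"z":0,"turn":0},{"x":0,"y":0,"z":0,"turn":0}]' 0 25
```

```text
time_s: 7.1
tool_pos: [0.4099, 0.2418, 0.1655]
tool_rot: [-180.0, -0.0, -163.2]
force: [0.6, -0.6, -0.1]
grip_width: 0.0601
grasp_force: 0.0
time_s: 7.72
tool_pos: [0.4097, 0.2424, 0.1657]
tool_rot: [-180.0, 0.0, -163.1]
force: [-0.4, 0.2, -0.3]
grip_width: 0.0217
grasp_force: 25.0
```

Gripped at 21.7 mm. Lift, carry and check over the pot.

```bash
python3 -m crank '[{"x":0,"y":0,"z":-0.03,"turn":0},{"x":0,"y":0,"z":-0.06,"turn":0},{"x":0,"y":0,"z":-0.09,"turn":0},{"x":0,"y":0,"z":-0.12,"turn":0},{"x":0,"y":0,"z":-0.15,"turn":0},{"x":0,"y":0,"z":-0.15,"turn":0}]'
python3 - <<'E'
from h import *
go([.5105,.0037,.316])
go([.5105,.0037,.162])
E
```

```text
time_s: 8.48
tool_pos: [0.4105, 0.2431, 0.3176]
tool_rot: [179.9, 0.2, -163.1]
force: [-0.3, 0.5, -1.3]
grip_width: 0.0214
grasp_force: 25.0
shift [-0.026  -0.2581  0.0013] turn 0 q7 71.8 t 8.475
shift [-0.0254 -0.2584  0.1552] turn 0 q7 71.8 t 8.475
```

```bash
python3 -m crank '[{"x":-0.004,"y":-0.04,"z":0,"turn":0},{"x":-0.008,"y":-0.08,"z":0,"turn":0},{"x":-0.012,"y":-0.12,"z":0,"turn":0},{"x":-0.016,"y":-0.16,"z":0,"turn":0},{"x":-0.02,"y":-0.2,"z":0,"turn":0},{"x":-0.024,"y":-0.235,"z":0,"turn":0},{"x":-0.026,"y":-0.258,"z":0,"turn":0},{"x":-0.026,"y":-0.258,"z":0,"turn":0},{"x":-0.026,"y":-0.258,"z":0,"turn":0},{"x":-0.026,"y":-0.258,"z":0,"turn":0}]'
python3 - <<'E'
from h import *
S=imaging.get_calibration("scene");C=imaging.get_calibration("wrist")
a=imaging.read_camera("scene");b=imaging.read_camera("wrist")
k=lambda a,u,v,w,h,W,H:cv2.convertScaleAbs(cv2.resize(a[v:v+h,u:u+w,::-1],(W,H),interpolation=cv2.INTER_CUBIC),alpha=1.5,beta=10)
cv2.imwrite("pics/s4.png",np.hstack([k(a,260,140,100,120,500,600),k(b,250,130,150,300,300,600)]))
o=st();p=o["tool_pos"];print(p,proj(S,p-[0,0,.1555]),proj(S,[.5105,.0037,.11]),proj(C,p-[0,0,.1555]),proj(C,[.5105,.0037,.11]))
E
```

```text
time_s: 9.72
tool_pos: [0.5091, 0.0047, 0.3152]
tool_rot: [180.0, -0.0, -162.9]
force: [-0.5, 0.6, -0.6]
grip_width: 0.0216
grasp_force: 25.0
[0.50930718 0.00429019 0.31544754] [308.1 184.7] [309.2 199.7] [316.8 194.6] [315.9 183.7]
```

View pics/s4.png

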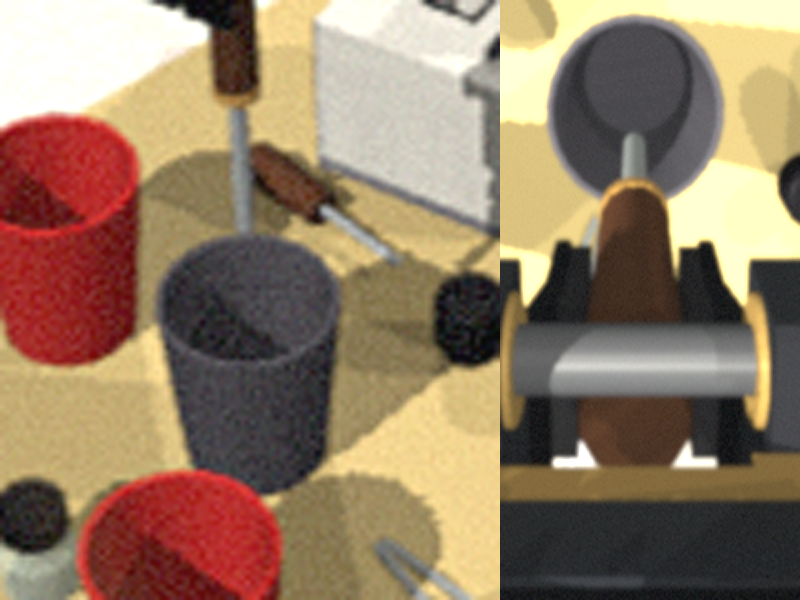

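Left panel: the blade tip is at (245,232), over the dark pot's rim centred at (250,300). Right panel: the tip at (633,135) is over the rim centred at (635,108). Both are within about 3 mm of prediction, so I lower it.

```bash
python3 -m crank '[{"x":0,"y":0,"z":0.03,"turn":0},{"x":0,"y":0,"z":0.06,"turn":0},{"x":0,"y":0,"z":0.09,"turn":0},{"x":0,"y":0,"z":0.115,"turn":0},{"x":0,"y":0,"z":0.135,"turn":0},{"x":0,"y":0,"z":0.146,"turn":0},{"x":0,"y":0,"z":0.15,"turn":0},{"x":0,"y":0,"z":0.15,"turn":0}]'
python3 -m crank '[{"x":0,"y":0,"z":0.001,"turn":0},{"x":0,"y":0,"z":0.002,"turn":0},{"x":0,"y":0,"z":0.003,"turn":0},{"x":0,"y":0,"z":0.003,"turn":0}]'
```

```text
time_s: 10.82
tool_pos: [0.5099, 0.0033, 0.166]
tool_rot: [-180.0, 0.0, -163.1]
force: [-0.2, 0.4, -1.5]
grip_width: 0.0218
grasp_force: 25.0
time_s: 11.32
tool_pos: [0.5095, 0.0032, 0.1625]
tool_rot: [180.0, 0.0, -163.1]
force: [0.6, -1.1, -1.1]
grip_width: 0.0217
grasp_force: 25.0
```

```bash
python3 -m crank '[{"x":0,"y":0,"z":0.0015,"turn":0},{"x":0,"y":0,"z":0.003,"turn":0},{"x":0,"y":0,"z":0.003,"turn":0}]'
python3 -m crank '[{"x":0,"y":0,"z":0.001,"turn":0},{"x":0,"y":0,"z":0.002,"turn":0},{"x":0,"y":0,"z":0.002,"turn":0}]'
```

```text
time_s: 11.7
tool_pos: [0.51, 0.0032, 0.1606]
tool_rot: [180.0, 0.1, -163.1]
force: [-1.5, -1.2, 5.3]
grip_width: 0.0217
grasp_force: 25.0
time_s: 12.08
tool_pos: [0.5109, 0.0033, 0.1605]
tool_rot: [180.0, 0.2, -163.1]
force: [-2.5, 1.0, 14.9]
grip_width: 0.0212
grasp_force: 25.0
```

Floor contact at z = 0.1605. I relax the push, open gradually, then withdraw.

```bash
python3 -m crank '[{"x":0,"y":0,"z":-0.001,"turn":0},{"x":0,"y":0,"z":-0.002,"turn":0},{"x":0,"y":0,"z":-0.002,"turn":0}]'
python3 -m crank '[{"x":0,"y":0,"z":0,"turn":0},{"x":0,"y":0,"z":0,"turn":0},{"x":0,"y":0,"z":0,"turn":0},{"x":0,"y":0,"z":0,"turn":0}]' 0.03
python3 -m crank '[{"x":0,"y":0,"z":0,"turn":0},{"x":0,"y":0,"z":0,"turn":0},{"x":0,"y":0,"z":0,"turn":0},{"x":0,"y":0,"z":0,"turn":0},{"x":0,"y":0,"z":0,"turn":0},{"x":0,"y":0,"z":0,"turn":0}]' 0.085
python3 -m crank '[{"x":0,"y":0,"z":-0.01,"turn":0},{"x":0,"y":0,"z":-0.025,"turn":0},{"x":0,"y":0,"z":-0.045,"turn":0},{"x":0,"y":0,"z":-0.075,"turn":0},{"x":0,"y":0,"z":-0.11,"turn":0},{"x":0,"y":0,"z":-0.15,"turn":0},{"x":0,"y":0,"z":-0.15,"turn":0}]'
python3 - <<'E'
from h import *
a=imaging.read_camera("scene");b=imaging.read_camera("wrist")
k=lambda a,u,v,w,h,W,H:cv2.convertScaleAbs(cv2.resize(a[v:v+h,u:u+w,::-1],(W,H),interpolation=cv2.INTER_CUBIC),alpha=1.5,beta=10)
cv2.imwrite("pics/s5.png",np.hstack([k(a,260,90,140,170,400,486),k(b,100,0,440,400,400,486)]))
S=imaging.get_calibration("scene")
R=Ro.from_euler("z",16.8,degrees=True)
for th in (1.5,1.65,1.8,1.9):
    print(th,*[proj(S,np.array([.4107,.2413,0])+R.apply([.04-.071*np.cos(th),y,.114+.071*np.sin(th)])) for y in (-.03,.03)])
E
```

```text
time_s: 12.45
tool_pos: [0.5102, 0.0033, 0.1606]
tool_rot: [180.0, 0.1, -163.1]
force: [-1.4, 0.0, 6.1]
grip_width: 0.0216
grasp_force: 25.0
time_s: 12.95
tool_pos: [0.5094, 0.0032, 0.1593]
tool_rot: [180.0, -0.0, -163.1]
force: [-0.7, 0.2, 0.2]
grip_width: 0.0296
grasp_force: 0.0
time_s: 13.7
tool_pos: [0.5096, 0.0032, 0.1596]
tool_rot: [180.0, 0.0, -163.1]
force: [-0.2, 0.0, 0.9]
grip_width: 0.081
grasp_force: 0.0
time_s: 14.58
tool_pos: [0.5114, 0.003, 0.3141]
tool_rot: [-180.0, 0.4, -163.1]
force: [0.6, 0.2, -1.2]
grip_width: 0.0844
grasp_force: 0.0
1.5 [358.2 126.8] [369.2 114.8]
1.65 [361.8 128.1] [372.8 116. ]
1.8 [365.4 129.9] [376.2 117.7]
1.9 [367.7 131.3] [378.5 119.1]
```

View pics/s5.png

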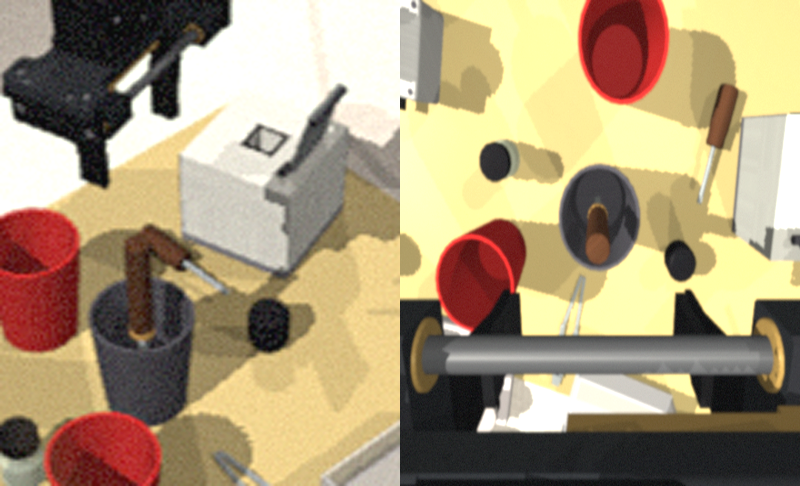

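Left panel: the driver stands in the upright dark pot with its handle at (140,270) and the well is empty at (265,140). The flap stands open, its far corner at (343,90), which gives an opening of about 1.8 rad. Right panel: the bystanders are in place. Next is the flap: closed fingers come down on its far side.

```bash
python3 - <<'E'
from h import *
R=Ro.from_euler("z",16.8,degrees=True)
D=np.array([.4107,.2413,0])
go(D+R.apply([.11,0,.30]),16.8)
go(D+R.apply([.11,0,.185]),16.8)
E
```

```text
shift [-0.0845  0.2564  0.0106] turn 0.002 q7 103.1 t 14.675
shift [-0.0844  0.2564  0.1256] turn 0.002 q7 103.1 t 14.675
```

```bash
python3 -m crank '[{"x":-0.084,"y":0.256,"z":0,"turn":0},{"x":-0.084,"y":0.256,"z":0,"turn":0},{"x":-0.084,"y":0.256,"z":0,"turn":0},{"x":-0.084,"y":0.256,"z":0,"turn":0},{"x":-0.084,"y":0.256,"z":0,"turn":0},{"x":-0.084,"y":0.256,"z":0,"turn":0},{"x":-0.084,"y":0.256,"z":0.04,"turn":0},{"x":-0.084,"y":0.256,"z":0.09,"turn":0},{"x":-0.084,"y":0.256,"z":0.126,"turn":0},{"x":-0.084,"y":0.256,"z":0.126,"turn":0},{"x":-0.084,"y":0.256,"z":0.126,"turn":0}]' 0
python3 - <<'E'
from h import *
R=Ro.from_euler("z",16.8,degrees=True)
D=np.array([.4107,.2413,0])
for x,z in ((.0615,.165),(.036,.164),(.021,.1575),(.008,.147),(-.001,.133),(-.0055,.117)): go(D+R.apply([x,0,z+.019]))
E
```

```text
time_s: 16.05
tool_pos: [0.5167, 0.2713, 0.1854]
tool_rot: [180.0, 0.1, -163.2]
force: [1.5, 0.3, 0.4]
grip_width: 0.0004
grasp_force: 0.0
shift [0.0487 0.0019 0.0013] turn 0 q7 80.5 t 16.05
shift [0.0742 0.0019 0.0022] turn 0 q7 80.5 t 16.05
shift [0.0892 0.0019 0.0087] turn 0 q7 80.5 t 16.05
shift [0.1022 0.0019 0.0192] turn 0 q7 80.5 t 16.05
shift [0.1113 0.0019 0.0332] turn 0 q7 80.5 t 16.05
shift [0.1158 0.0019 0.0491] turn 0 q7 80.5 t 16.05
```

```bash
python3 -m crank '[{"x":0.02,"y":0.002,"z":0.001,"turn":0},{"x":0.035,"y":0.002,"z":0.001,"turn":0},{"x":0.05,"y":0.002,"z":0.001,"turn":0},{"x":0.062,"y":0.002,"z":0.001,"turn":0},{"x":0.074,"y":0.002,"z":0.002,"turn":0},{"x":0.082,"y":0.002,"z":0.005,"turn":0},{"x":0.089,"y":0.002,"z":0.009,"turn":0},{"x":0.096,"y":0.002,"z":0.014,"turn":0},{"x":0.102,"y":0.002,"z":0.019,"turn":0},{"x":0.107,"y":0.002,"z":0.026,"turn":0},{"x":0.111,"y":0.002,"z":0.033,"turn":0},{"x":0.111,"y":0.002,"z":0.033,"turn":0}]'
python3 - <<'E'
from h import *
R=Ro.from_euler("z",16.8,degrees=True)
D=np.array([.4107,.2413,0]);go(D+R.apply([-.0055,0,.136]));print(st()["force"])
E
```

```text
time_s: 17.55
tool_pos: [0.4077, 0.2417, 0.1497]
tool_rot: [-180.0, -0.1, -163.1]
force: [0.8, -0.6, 0.4]
grip_width: 0.0006
grasp_force: 0.0
shift [ 0.0027 -0.0013  0.0137] turn 0 q7 73.3 t 17.55
[ 0.78267823 -0.55125873  0.42659382]
```

```bash
python3 -m crank '[{"x":0.001,"y":-0.001,"z":0.004,"turn":0},{"x":0.002,"y":-0.001,"z":0.008,"turn":0},{"x":0.003,"y":-0.001,"z":0.012,"turn":0},{"x":0.003,"y":-0.001,"z":0.015,"turn":0},{"x":0.003,"y":-0.001,"z":0.017,"turn":0},{"x":0.003,"y":-0.001,"z":0.017,"turn":0}]'
```

```text
time_s: 18.3
tool_pos: [0.406, 0.2403, 0.1362]
tool_rot: [180.0, -0.0, -163.1]
force: [-6.5, -4.1, 19.6]
grip_width: 0.0009
grasp_force: 9.9
```

The flap resisted at tip height 0.117 with about 20 N, so it is flat. Up and over to the knob.

```bash
python3 -m crank '[{"x":0,"y":0,"z":-0.05,"turn":0},{"x":0,"y":0,"z":-0.11,"turn":0},{"x":0,"y":0,"z":-0.17,"turn":0.15},{"x":-0.02,"y":-0.24,"z":-0.175,"turn":0.3},{"x":-0.02,"y":-0.24,"z":-0.175,"turn":0.45},{"x":-0.02,"y":-0.24,"z":-0.175,"turn":0.6},{"x":-0.02,"y":-0.24,"z":-0.175,"turn":0.75},{"x":-0.02,"y":-0.24,"z":-0.175,"turn":0.9},{"x":-0.02,"y":-0.24,"z":-0.175,"turn":1.05},{"x":-0.02,"y":-0.24,"z":-0.175,"turn":1.2},{"x":-0.02,"y":-0.24,"z":-0.175,"turn":1.4},{"x":-0.02,"y":-0.24,"z":-0.175,"turn":1.6}]' 0.085
python3 - <<'E'
from h import *
a=imaging.read_camera("scene");b=imaging.read_camera("top")
k=lambda a,u,v,w,h,W,H:cv2.convertScaleAbs(cv2.resize(a[v:v+h,u:u+w,::-1],(W,H),interpolation=cv2.INTER_CUBIC),alpha=1.5,beta=10)
cv2.imwrite("pics/s6.png",np.hstack([k(a,260,90,140,170,400,486),k(b,190,160,280,140,400,200).copy() if 0 else k(b,180,140,300,170,400,486)]))
print(st()["qpos"][6]);go([.4425,-.2755,.30],100);go([.4425,-.2755,.14],100);go([.4425,-.2755,.0905],100)
E
```

```text
time_s: 19.8
tool_pos: [0.4949, 0.0164, 0.3083]
tool_rot: [-180.0, 0.0, 106.3]
force: [-0.4, -0.1, 0.6]
grip_width: 0.0847
grasp_force: 0.0
10.209174971327938
shift [-0.2647 -0.1338  0.0084] turn 0.116 q7 10.2 t 19.9
shift [-0.2647 -0.1338  0.1684] turn 0.116 q7 10.2 t 19.9
shift [-0.2646 -0.1338  0.2179] turn 0.116 q7 10.2 t 19.9
```

View pics/s6.png

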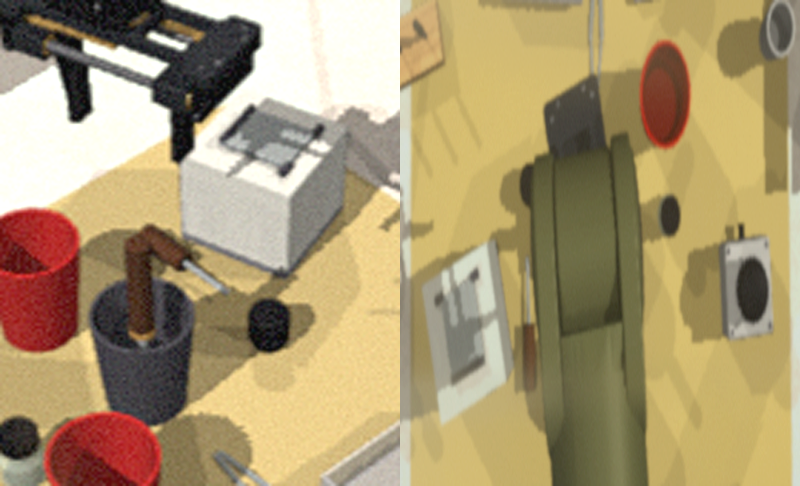

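Left panel: the flap lies flat over the well at (270,140), and the driver stands in the pot at (140,270). Right panel: dryer shut at (465,330), knob at (752,290). Now the reset.

```bash
python3 -m crank '[{"x":-0.265,"y":-0.134,"z":0,"turn":0.1},{"x":-0.265,"y":-0.134,"z":0,"turn":0.1},{"x":-0.265,"y":-0.134,"z":0,"turn":0.1},{"x":-0.265,"y":-0.134,"z":0,"turn":0.1},{"x":-0.265,"y":-0.134,"z":0,"turn":0.1},{"x":-0.265,"y":-0.134,"z":0,"turn":0.1},{"x":-0.265,"y":-0.134,"z":0.06,"turn":0.1},{"x":-0.265,"y":-0.134,"z":0.11,"turn":0.1},{"x":-0.265,"y":-0.134,"z":0.15,"turn":0.1},{"x":-0.265,"y":-0.134,"z":0.16,"turn":0.1},{"x":-0.265,"y":-0.134,"z":0.16,"turn":0.1},{"x":-0.265,"y":-0.134,"z":0.16,"turn":0.1}]' 0.087
python3 - <<'E'
from h import *
go([.4425,-.2755,.0905],100)
E
```

```text
time_s: 21.4
tool_pos: [0.444, -0.2762, 0.1503]
tool_rot: [179.8, 0.1, 101.0]
force: [0.8, -1.3, -0.4]
grip_width: 0.0869
grasp_force: 0.0
shift [ 0.001  -0.0015  0.0598] turn 0.018 q7 47.4 t 21.4
```

```bash
python3 -m crank '[{"x":0.001,"y":-0.001,"z":0.02,"turn":0},{"x":0.001,"y":-0.001,"z":0.035,"turn":0},{"x":0.001,"y":-0.001,"z":0.048,"turn":0},{"x":0.001,"y":-0.001,"z":0.056,"turn":0},{"x":0.001,"y":-0.001,"z":0.06,"turn":0},{"x":0.001,"y":-0.001,"z":0.06,"turn":0}]' && python3 -m crank '[{"x":0,"y":0,"z":0,"turn":0},{"x":0,"y":0,"z":0,"turn":0},{"x":0,"y":0,"z":0,"turn":0},{"x":0,"y":0,"z":0,"turn":0},{"x":0,"y":0,"z":0,"turn":0}]' 0.04 12
```

```text
time_s: 22.15
tool_pos: [0.4415, -0.2751, 0.0885]
tool_rot: [-180.0, 0.0, 100.9]
force: [0.6, 0.4, 0.4]
grip_width: 0.087
grasp_force: 0.0
time_s: 22.78
tool_pos: [0.4416, -0.275, 0.0886]
tool_rot: [180.0, -0.0, 100.9]
force: [0.3, -0.2, 0.5]
grip_width: 0.0551
grasp_force: 12.0
```

```bash
python3 -m crank '[{"x":0,"y":0,"z":0,"turn":0.14},{"x":0,"y":0,"z":0,"turn":0.28},{"x":0,"y":0,"z":0,"turn":0.42},{"x":0,"y":0,"z":0,"turn":0.56},{"x":0,"y":0,"z":0,"turn":0.7},{"x":0,"y":0,"z":0,"turn":0.84},{"x":0,"y":0,"z":0,"turn":0.98},{"x":0,"y":0,"z":0,"turn":1.1},{"x":0,"y":0,"z":0,"turn":1.1},{"x":0,"y":0,"z":0,"turn":1.1},{"x":0,"y":0,"z":0,"turn":1.1}]'
python3 -m crank '[{"x":0,"y":0,"z":0,"turn":0},{"x":0,"y":0,"z":0,"turn":0},{"x":0,"y":0,"z":0,"turn":0},{"x":0,"y":0,"z":0,"turn":0},{"x":0,"y":0,"z":0,"turn":0},{"x":0,"y":0,"z":-0.02,"turn":0},{"x":0,"y":0,"z":-0.05,"turn":0},{"x":0,"y":0,"z":-0.1,"turn":0},{"x":0,"y":0,"z":-0.15,"turn":0},{"x":0,"y":0,"z":-0.2,"turn":0},{"x":0,"y":0,"z":-0.2,"turn":0},{"x":0,"y":0,"z":-0.2,"turn":0}]' 0.087
```

```text
time_s: 24.15
tool_pos: [0.4423, -0.2753, 0.0894]
tool_rot: [179.9, -0.1, 37.9]
force: [-0.3, 1.0, 5.0]
grip_width: 0.0548
grasp_force: 12.0
time_s: 25.65
tool_pos: [0.4412, -0.2747, 0.2879]
tool_rot: [-179.9, -0.0, 37.9]
force: [-0.3, 0.1, -0.6]
grip_width: 0.0867
grasp_force: 0.0
```

```bash
python3 -m crank '[{"x":0.17,"y":-0.12,"z":0,"turn":0},{"x":0.17,"y":-0.12,"z":0,"turn":0},{"x":0.17,"y":-0.12,"z":0,"turn":0},{"x":0.17,"y":-0.12,"z":0,"turn":0},{"x":0.17,"y":-0.12,"z":0,"turn":0},{"x":0.17,"y":-0.12,"z":0,"turn":0},{"x":0.17,"y":-0.12,"z":0,"turn":0},{"x":0.17,"y":-0.12,"z":0,"turn":0},{"x":0.17,"y":-0.12,"z":0,"turn":0},{"x":0.17,"y":-0.12,"z":0,"turn":0},{"x":0.17,"y":-0.12,"z":0,"turn":0},{"x":0.17,"y":-0.12,"z":0,"turn":0}]'
python3 - <<'E'
from h import *
im=imaging.read_camera("scene")[:,:,::-1];old=cv2.imread("pics/scene0.png");s3=cv2.imread("pics/s3.png")
f=lambda a:cv2.GaussianBlur(cv2.resize(a[225:295,165:235],(400,400),interpolation=cv2.INTER_CUBIC),(0,0),4).astype(float)
f2=lambda a:cv2.convertScaleAbs(cv2.resize(a[225:295,165:235],(400,400),interpolation=cv2.INTER_CUBIC),alpha=1.6,beta=15)
n=cv2.GaussianBlur(f2(im),(0,0),4).astype(float);w=np.s_[50:240,80:280]
for q in (s3[:,:400],s3[:,400:]): print(np.abs(cv2.GaussianBlur(q,(0,0),4).astype(float)-n)[w].mean())
cv2.imwrite("pics/fin.png",im)
# other objects vs start, pot region vs s5
for nme,(u,v) in dict(red1=(297,260),red2=(270,188),loupe=(354,204),jar=(267,248),cup=(232,340),tw=(358,265),oil=(330,320),box=(410,260),wood=(450,185)).items():
    g=lambda a:cv2.GaussianBlur(a[v-18:v+18,u-18:u+18],(0,0),1).astype(float)
    print(nme,np.abs(g(im)-g(old)).mean().round(1),end=" ")
print(st()["force"],st()["time_s"])
k=lambda a,u,v,w,h,W,H:cv2.convertScaleAbs(cv2.resize(a[v:v+h,u:u+w],(W,H),interpolation=cv2.INTER_CUBIC),alpha=1.5,beta=10)
s5=cv2.imread("pics/s6.png")[:,:400];d=np.abs(k(im,260,90,140,170,400,486).astype(float)-s5)
print("pot+driver",d[220:420,90:200].mean(),"dryer",d[160:280,180:350].mean())
E
```

```text
time_s: 27.15
tool_pos: [0.5019, -0.0758, 0.2886]
tool_rot: [-180.0, -0.0, 37.9]
force: [-0.0, 0.4, -1.0]
grip_width: 0.0872
grasp_force: 0.0
8.019280701754386
12.87609649122807
red1 3.5 red2 5.7 loupe 8.1 jar 5.4 cup 7.3 tw 16.1 oil 6.6 box 7.3 wood 7.0 [0.27619066 0.14358872 0.04469435] 27.2
pot+driver 6.013151515151515 dryer 27.064591503267973
```

I've used all 10 picture views, so I check the knob height and the larger differences numerically.

```bash
python3 - <<'E'
import cv2, numpy as np
im=cv2.imread("pics/fin.png");old=cv2.imread("pics/scene0.png");s3=cv2.imread("pics/s3.png")
f=lambda a:cv2.GaussianBlur(cv2.convertScaleAbs(cv2.resize(a[225:295,165:235],(400,400),interpolation=cv2.INTER_CUBIC),alpha=1.6,beta=15),(0,0),4)
for n,q in (("start",f(old)),("latched",cv2.GaussianBlur(s3[:,400:],(0,0),4)),("now",f(im))):
    print(n,q[30:130:8,185,0:3].mean(1).round(0),"saturation-free", q[200:240:8,190].mean(1).round(0))
def match(u,v,r,nm):
    t=old[v-r:v+r,u-r:u+r];s=im[v-r-8:v+r+8,u-r-8:u+r+8]
    m=cv2.matchTemplate(s,t,cv2.TM_CCOEFF_NORMED);_,a,_,p=cv2.minMaxLoc(m);print(nm,round(a,2),(p[0]-8,p[1]-8))
for nm,u,v,r in (("tweezers",356,267,22),("loupe",354,204,14),("jar",267,248,14),("cup",232,340,18),("red1",297,260,26),("red2",270,188,26),("oil",330,318,25),("box",412,258,30),("wood",450,185,24),("sdriver",322,180,14),("pot",310,218,16)): match(u,v,r,nm)
E
```

```text
start [189. 188. 191. 190. 189. 151. 100.  93.  95.  97.  97.  95.  92.] saturation-free [111. 117. 112. 130. 188.]
latched [202. 201. 201. 203. 198. 198. 203. 180. 120.  97.  98. 100.  98.] saturation-free [108. 111. 107. 136. 200.]
now [197. 200. 197. 198. 200. 155. 104.  95.  99. 101.  99. 101. 101.] saturation-free [115. 124. 118. 137. 197.]
tweezers 0.95 (0, 0)
loupe 0.94 (0, 0)
jar 0.99 (0, 0)
cup 0.97 (0, 0)
red1 0.98 (0, 0)
red2 0.78 (0, 1)
oil 0.99 (0, 0)
box 0.95 (0, 0)
wood 0.99 (0, 0)
sdriver 0.94 (0, 0)
pot 0.81 (0, 0)
```

The knob's top edge is back at its starting row, so it is fully up, and the bystanders haven't moved. Handing in.

```bash
python3 -c "
from cell import env
print(env.sign_off())"
```

```text
the job is handed in; nothing more can be done
None
```

The job is done and handed in at about 27 s, in the order asked: stop latched, long screwdriver standing in the upright wide pot, flap shut flat, knob reset and fully up; everything else checked was where it started (one red pot was partly hidden by the arm in the last image).

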